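# Swap the battery pack under the rover's sensors

## Robot

A 6-joint arm with a two-finger parallel gripper is mounted at the origin on the work surface. World frame = base frame: x ahead of the robot, y to its left, z up, the work surface at z = 0. Lengths are in m, angles in rad, forces in N, time in s.
With the tool pointing down it reaches from about 0.25 to 0.725 m from the base axis. Payload 4 kg.
Tool frame: the origin (TCP) lies between the finger pads; the fingertips stand 8 mm ahead of it and the grasp point (between the pads) lies 11 mm behind it (bot.tip_reach is the distance from the TCP to the fingertips, in m); z points along the fingers, y is the line along which they close (so a half turn about z gives the same grasp; the last joint's range is limited). The gripper opens to 85 mm and grips with 20 to 120 N. Pads are 22 mm wide; open, the fingers measure 114 mm over their backs; the gripper's body (76 mm by 85 mm) begins 54 mm behind the grasp point. The pads swing forward as they close: fully open they stand 13 mm farther back than shut.
Start: joints at [-1.277, 0.241, 0.005, 1.335, 0, 1.571], TCP at [0.145, -0.479, 0.239] pointing down, gripper open.
Joint ranges: [-2.72, 2.72], [-1.05, 1.87], [-1.09, 1.28], [-1.99, 2.15], [-1.42, 1.44], [-3.14, 3.14]. Speed limits (rad/s): [2.79, 2.79, 3.14, 3.14, 3.14, 3.14].

## Interface

Orientations are given as a unit quaternion [x, y, z, w].
In Python, from workcell import bot gives the robot as it stands.
- The arm moves only by the tool move_arm, never from a script. Its argument "deltas" is a list of rows, each a list of 7 numbers: the opening, from 0 (shut) to 1 (fully open), then the shift along the tool's x, y, z in mm, then the turn, a rotation vector about the tool's x, y, z in degrees. In form: [[gripper, tx, ty, tz, ax, ay, az], ...]. A call has 1 to 10 rows; each row shifts and turns the commanded pose from where the row before left it, along the tool's axes as they then stand; what a row does not reach is not made up. A row lasts 1/12 s, in which the tool goes at most 41.7 mm and 7.16 degrees, less where a joint would pass 70% of its speed; a pose out of reach is approached as far as the arm can. A call is refused whole if a number of a shift passes 41.7 or a number of a turn 7.16, either way. A call with a gripper value outside its range is refused whole. The fingers move at their own pace and stop on an object; the grip force is fixed at half the most. Time passes only in rows, so rows that do not move let the fingers close. It gives the time, the measured TCP pose, the force, the opening and the grip force at its end, in the units of the state.
- bot.get_obs(): the state, without advancing time (a new reading comes with each control period).
- bot.camera(name): name is "side" or "top" or "wrist"; returns the picture (400x640x3 uint8, blue, green, red); there is no depth.
- bot.calibration(name): a dict with "K" (3x3 intrinsics, pixels), "position" and "orientation" of the camera in the world. Camera axes: x right, y down, z forward; pixel columns grow to the right and rows downward; lengths in m; the calibration is good to about 2 mm. A picture is of the moment at which its call begins: read the wrist's pose just before it. calibration takes no time and is no camera call; for the wrist camera it gives the pose at the moment of the call.
- bot.job_done(): hands the job in; it is judged then, once.
Trained networks look in the newest picture that a camera, given by its name, has taken for a name from the list of things; names that differ only in an ending like _2 or _b are one class to them, and where a whole thing is asked for, a point or a joint stands for the part that bears it (a point fixed in the world has none). Each returns a list of dicts, best first, with "conf" (0 to 1); they miss things now and then, are a little off and sometimes report something else, mostly with a low value. They report only what shows in the picture. A call takes as long as a camera call. They do not tell look-alikes from the thing itself.
- bot.outline_of(query, camera): "pixels" (400x640 bool, what is visible of it) and "rect" ([left, top, width, height] in pixels, round what is visible of it).
The state is a dict: "clock": time; "joint_pos": joint angles; "joint_vel": joint speeds; "tau": joint torques, N m; "eef_pos": TCP position; "tool_rot": TCP orientation; "ft_force": force on the tool from outside, world axes, zero at the start; "ft_torque": the same for the moment, N m; "grip_width": finger opening in m; "grasp_force": force on a finger pad.
Only numpy, scipy, OpenCV 4.12 (cv2) and the standard library are available. Lean on these libraries where they do the work, as an engineer would, in place of code of your own. Each camera call takes 0.05 s, during which the arm holds its last target. There are 200 camera calls.

## Task

Swap the rover's battery. The lidar and the antenna overhang the pack, so lift both off first and stand them on the work mat; then put the spent pack in the charger's cradle and lay the fresh pack, from the ready tray, in the rover's cradle. Finally put the lidar and the antenna back upright and fully home in their own tapered sockets; never let either of them tip over, and leave the multimeter alone.

Things in the scene. Friction and masses are not known exactly. Their poses are not given: they have to be found in the camera images.
- rover: fixed six-wheeled plywood rover, 350 (x) x 232 mm, wheel tops 110 mm up. Origin: on the bench under mid-deck, z up. Centred on its deck, along x, a black pack cradle: floor 154 x 60 mm inside, 8 mm high end stops and corner lips 4 mm thick, the middle 70 mm of each long side open for fingers. Cradle floor 72 mm above the origin.
- socket_wide: aluminium cup on a plate 44 x 126 mm across the deck, fixed on the centreline 106 mm fore or aft of mid-deck: the lidar's home. 43 mm high, rim 50 mm across; round tapered bore 42 mm across at the mouth, 32 mm at its bottom 20 mm down. Origin: centre of its underside on the deck, axis z up; rim 43 mm above the origin.
- socket_narrow: the like cup at the rover's other end: the antenna's home. 43 mm high, rim 40 mm across; round tapered bore 32 mm across at the mouth, 22 mm at its bottom 20 mm down. Origin: centre of its underside on the deck, axis z up; rim 43 mm above the origin.
- lidar: black lidar, 0.2 kg, 62 mm high: tapered foot 18 high (31 across its flat end, 40 at the top), base disc 98 across and 8 thick, then a turret 56 across and 36 high to grip. Origin: centre of the foot's flat end, z up. Home when the disc rests on the wide socket's rim (origin 25 mm above the socket's, on its axis). Stands by itself on its foot. Any heading.
- antenna: satellite antenna, 0.13 kg, 54 mm high: tapered foot 18 high (21 across its flat end, 30 at the top), metal plate 92 across and 4 thick, white dome 50 across with straight sides for 24 mm to grip. Origin: centre of the foot's flat end, z up. Home when the plate rests on the narrow socket's rim (origin 25 mm above the socket's, on its axis). Stands by itself on its foot. Any heading.
- pack_spent: spent battery pack, at the start in the rover's cradle; lidar disc and antenna plate overhang its ends by 7 to 14 mm, 5 mm above it, and bar its way up. Dark block with a pale label, 138 (x) x 46 (y) x 36 mm high, 0.3 to 0.5 kg. Origin: centre of its underside, z up. May go in either way round.
- pack_fresh: fresh battery pack, looks like the spent one, at the start in the low grey ready tray (172 x 80 mm, a cradle like the rover's, floor 8 mm above the bench). Dark block with a pale label, 138 (x) x 46 (y) x 36 mm high, 0.3 to 0.5 kg. Origin: centre of its underside, z up. May go in either way round.
- charger: charger fixed on the bench: black box 206 x 86 x 30 mm, on its top a grey cradle of the same shape as the rover's, along x, empty at the start; a display panel lies beyond its +x end, 7 mm above the box. Origin: on the bench under the middle of the cradle, z up; cradle floor 32 mm above the origin.
- mat: flat blue-grey work mat fixed on the bench, 220 (x) x 130 (y) x 3 mm, empty at the start; takes lidar and antenna side by side, 105 mm apart along x. Origin: centre of its underside, z up; top 3 mm above it.
- meter: bystander: yellow and black multimeter 140 x 70 x 42 mm lying on the bench. Origin: centre of its underside. Not to be moved.
There are look-alikes about, which are no part of the job. Leave any blue or green look-alike of the pack_spent alone. What is shaped like the antenna but red is not meant.

How it is judged:
By the outcome, as a careful person would: the job done as asked, in the order asked, and still so for the second after the job is handed in, with the robot touching nothing.
It also fails if it takes over 136 s, if anything falls off the work surface, if the arm or the gripper's body presses on something with over 40 N, if the wrist force passes 120 N, or if a joint passes its speed limit or range.

## Working session

There is one attempt and no reset: what is moved stays moved. The work goes in short steps, Python scripts to look and compute and a tool call to move; the robot and the scene stay as the last step left them, time stands still between calls to the robot, and variables do not carry over. Pictures are saved under pics/ and viewed, at most 14 in all, crops included, and the job is handed in when it is done.

Besides the shell and the picture viewer there is one more tool, called after ">>>" as name([rows], argument=value, ...), one row to a line, values as JSON. move_arm: Moves the arm, as the interface text tells. Its arguments: {"type":"object","properties":{"deltas":{"type":"array","items":{"type":"array","items":{"type":"number"}}}},"required":["deltas"]}

```bash
mkdir -p pics; ls; python3 - <<'E'
from workcell import bot
import cv2
print(bot.get_obs())
for n in ("top","side"):
    im=bot.camera(n); cv2.imwrite(f"pics/{n}0.png",im); c=bot.calibration(n); print(n,c)
    for q in ["rover","socket_wide","socket_narrow","lidar","antenna","pack_spent","charger","mat","meter"]:
        print(q,[(round(d["conf"],2),d["rect"]) for d in bot.outline_of(q,n)])
E
```

```text
pics
{'clock': 0.0, 'joint_pos': array([-1.27702050e+00,  2.41410067e-01,  3.71388268e-03,  1.33519363e+00,
       -5.80464860e-06,  1.57076537e+00]), 'joint_vel': array([-0.00069677,  0.0010557 , -0.00188932,  0.00097964,  0.0002316 ,
        0.00109955]), 'tau': array([-9.18665319e-04, -3.72314715e+01,  2.52410012e+01,  1.69454858e-02,
       -1.86631638e-05,  1.68022490e-05]), 'eef_pos': array([ 0.14460353, -0.4779875 ,  0.23841044]), 'tool_rot': array([ 9.89228546e-01,  1.46375505e-01, -1.56057112e-04, -1.03505184e-03]), 'ft_force': array([ 0.55945567, -0.33944611, -0.85661556]), 'ft_torque': array([-0.01457668,  0.06033174,  0.00796765]), 'grasp_force': 0.0, 'grip_width': 0.08523926523415995}
top {'K': array([[424.22749602,   0.        , 311.81473244],
       [  0.        , 424.22749602, 197.79091099],
       [  0.        ,   0.        ,   1.        ]]), 'position': array([0.35830633, 0.01381835, 1.27621591]), 'orientation': array([-0.69947224,  0.71160738, -0.05285715,  0.03949242])}
rover [(0.66, [262.5, 110.0, 95.2, 132.6]), (0.45, [294.9, 129.2, 40.2, 15.0])]
socket_wide [(0
[... 680 characters left out ...]
.        ]]), 'position': array([0.39533804, 0.69625516, 0.60398511]), 'orientation': array([-0.07329763,  0.88922293, -0.45013479,  0.03589853])}
rover [(0.71, [198.3, 152.8, 176.3, 109.4])]
socket_wide [(0.67, [233.3, 185.3, 25.6, 20.5])]
socket_narrow [(0.73, [318.4, 202.9, 22.0, 13.2]), (0.46, [223.1, 293.3, 50.0, 82.5])]
lidar [(0.84, [227.2, 154.2, 40.5, 28.8])]
antenna [(0.67, [315.8, 174.8, 35.2, 29.0]), (0.66, [366.6, 247.4, 49.7, 36.8])]
pack_spent [(0.94, [415.3, 152.4, 50.5, 29.6]), (0.78, [127.1, 235.9, 64.0, 46.8]), (0.7, [261.2, 176.1, 56.6, 33.5])]
charger [(0.67, [316.9, 289.7, 53.6, 109.4])]
mat [(0.86, [298.9, 139.5, 40.2, 34.4])]
meter [(0.86, [354.7, 142.8, 21.3, 33.4])]
```

```bash
python3 - <<'E'
import cv2
a=cv2.imread("pics/top0.png")[60:360,130:470]; cv2.imwrite("pics/t.png",cv2.resize(a,None,fx=2,fy=2,interpolation=cv2.INTER_CUBIC))
E
```

```text
(no output)
```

View pics/t.png

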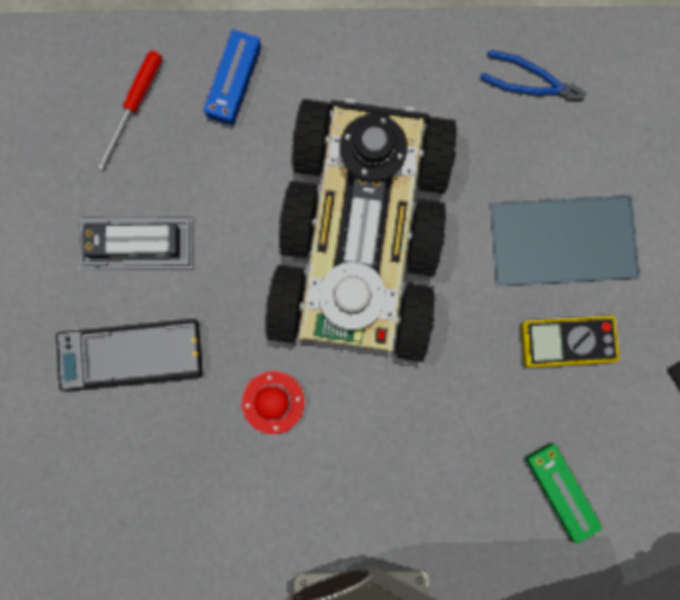

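View pics/side0.png

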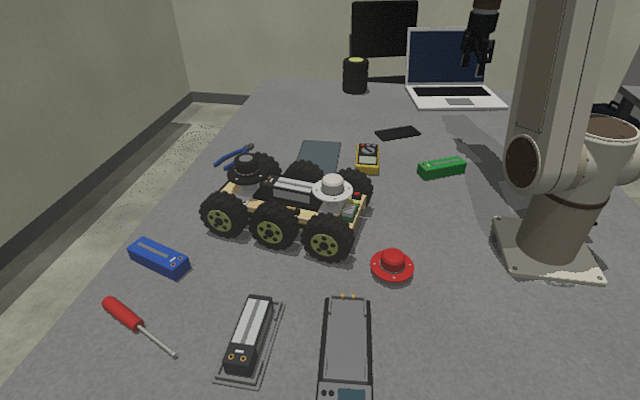

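The top view (2x crop from 130,60) shows the lidar at crop (374,139), the antenna at (352,294), and the spent pack between them. The fresh pack is at (137,243), the charger at (130,355), the mat at (563,240) and the red decoy at (272,402).

```bash
cat > h.py <<'E'
import numpy as np, cv2
from scipy.spatial.transform import Rotation as R
from workcell import bot
def ray(cal,uv,z):
    uv=np.atleast_2d(uv).astype(float)
    d=np.c_[uv,np.ones(len(uv))]@np.linalg.inv(cal["K"]).T@R.from_quat(cal["orientation"]).as_matrix().T
    p=cal["position"]; return p+d*((z-p[2])/d[:,2])[:,None]
def rect(mask,cal,z):
    m=np.argwhere(mask)[:,::-1]; w=ray(cal,m,z)[:,:2].astype(np.float32)*1000
    (c,s,a)=cv2.minAreaRect(w)
    if s[0]<s[1]: s=s[::-1]; a+=90
    return np.round(c,1),np.round(s,1),round((a+90)%180-90,1),np.round(w.mean(0),1)
def yaw():
    m=R.from_quat(bot.get_obs()["tool_rot"]).as_matrix(); return np.degrees(np.arctan2(m[1,0],m[0,0])),m
def to(x,y,z,hd=None):
    "remaining tool shift (mm) for target in mm, and turn first"
    o=bot.get_obs(); h,m=yaw()
    if hd is not None:
        t=h-hd; t=(t+90)%180-90
        print("turn az %.1f (joint6 %.2f)"%(t,o["joint_pos"][5]))
        h-=t
    d=np.array([x,y,z])-o["eef_pos"]*1000
    c,s=np.cos(np.radians(h)),np.sin(np.radians(h))
    print("after turn: tx %.1f ty %.1f tz %.1f | tilt %.2f t=%.1f w=%.3f"%(d[0]*c+d[1]*s,d[0]*s-d[1]*c,-d[2],np.degrees(np.arccos(-m[2,2])),o["clock"],o["grip_width"]))
E
python3 - <<'E'
from h import *
bot.camera("top"); c=bot.calibration("top")
for q,z in [("lidar",.121),("antenna",.117),("pack_spent",.1),("charger",.033),("mat",.003),("meter",.042),("socket_wide",.07),("socket_narrow",.07)]:
    for d in bot.outline_of(q,"top"):
        if d["conf"]>.5: print(q,round(d["conf"],2),*rect(d["pixels"],c,z))
P=lambda u,v:(u/2+130,v/2+60)
print("domes",ray(c,[P(374,139)],.157),ray(c,[P(352,294)],.149))
print("tray",ray(c,[P(81,218),P(192,218),P(192,268),P(82,268)],.012)*1000)
E
```

```text
lidar 0.79 [693.2 -23.3] [92.7 92.4] 89.2 [692.6 -24.1]
antenna 0.81 [340.7 118.6] [78.4 74.8] 89.0 [341.4 118.7]
antenna 0.62 [482.1   7.6] [87.7 85.8] -46.0 [483.8   7.6]
pack_spent 0.87 [ 212.8 -273.7] [132.8  47.1] 26.7 [ 212.5 -274.3]
pack_spent 0.55 [805.3 175.2] [137.2  51.2] -19.6 [804.2 175.6]
charger 0.84 [413.1 333.7] [208.2  86.8] -85.2 [413.  333.6]
mat 0.78 [ 576.6 -318.9] [222.5 130.3] -87.6 [ 576.2 -318. ]
meter 0.77 [ 420.8 -307.8] [141.3  69.2] -87.6 [ 420.7 -307.4]
domes [[ 0.69232287 -0.02628126  0.157     ]] [[0.48173548 0.00709353 0.149     ]]
tray [[618.66326362 412.83330021  12.        ]
 [616.19672806 246.09076864  12.        ]
 [539.87946544 245.48480476  12.        ]
 [542.48116997 409.45440845  12.        ]]
```

```bash
sed -i 's/t=(t+90)%180-90/t=(t+180)%360-180/' h.py; python3 -c "
from h import *
to(660,-20,239,171.5)"
```

```text
turn az -154.7 (joint6 1.57)
after turn: tx -441.8 ty 529.7 tz 0.3 | tilt 0.00 t=1.4 w=0.085
```

>>> move_arm([
  [1,0,0,0,0,0,-7],
  [1,0,0,0,0,0,-7],
  [1,0,0,0,0,0,-7],
  [1,0,0,0,0,0,-7],
  [1,0,0,0,0,0,-7],
  [1,0,0,0,0,0,-7],
  [1,0,0,0,0,0,-7],
  [1,0,0,0,0,0,-7],
  [1,0,0,0,0,0,-7],
  [1,0,0,0,0,0,-7],
])

```text
clock: 2.28
eef_pos: [0.1448, -0.4786, 0.2393]
tool_rot: [0.724, 0.689, -0.0, 0.0]
ft_force: [0.8, -0.6, -0.1]
grip_width: 0.0853
grasp_force: 0.0
```

>>> move_arm([
  [1,0,0,0,0,0,-7],
  [1,0,0,0,0,0,-7],
  [1,0,0,0,0,0,-7],
  [1,0,0,0,0,0,-7],
  [1,0,0,0,0,0,-7],
  [1,0,0,0,0,0,-7],
  [1,0,0,0,0,0,-7],
  [1,0,0,0,0,0,-7],
  [1,0,0,0,0,0,-7],
  [1,0,0,0,0,0,-7],
])

```text
clock: 3.12
eef_pos: [0.1448, -0.4786, 0.2393]
tool_rot: [0.198, 0.98, -0.0, 0.0]
ft_force: [0.0, 0.0, -0.5]
grip_width: 0.0855
grasp_force: 0.0
```

>>> move_arm([
  [1,0,0,0,0,0,-7],
  [1,0,0,0,0,0,-7],
  [1,0,0,0,0,0,0],
])

```text
clock: 3.37
eef_pos: [0.1448, -0.4786, 0.2393]
tool_rot: [0.079, 0.997, 0.0, -0.0]
ft_force: [-0.4, -0.3, 0.0]
grip_width: 0.0854
grasp_force: 0.0
```

```bash
python3 -c "
from h import *
to(660,-20,239,171.5)"
```

```text
turn az -0.6 (joint6 -1.12)
after turn: tx -441.8 ty 529.7 tz 0.3 | tilt 0.00 t=3.4 w=0.085
```

>>> move_arm([
  [1,-24.5,29.4,0,0,0,0],
  [1,-24.5,29.4,0,0,0,0],
  [1,-24.5,29.4,0,0,0,0],
  [1,-24.5,29.4,0,0,0,0],
  [1,-24.5,29.4,0,0,0,0],
  [1,-24.5,29.4,0,0,0,0],
  [1,-24.5,29.4,0,0,0,0],
  [1,-24.5,29.4,0,0,0,0],
  [1,-24.5,29.4,0,0,0,0],
])

```text
clock: 4.12
eef_pos: [0.4058, -0.251, 0.2396]
tool_rot: [0.082, 0.997, -0.0, 0.0]
ft_force: [-0.2, -0.4, -0.4]
grip_width: 0.0855
grasp_force: 0.0
```

>>> move_arm([
  [1,-24.5,29.4,0,0,0,0],
  [1,-24.5,29.4,0,0,0,0],
  [1,-24.5,29.4,0,0,0,0],
  [1,-24.5,29.4,0,0,0,0],
  [1,-24.5,29.4,0,0,0,0],
  [1,-24.5,29.4,0,0,0,0],
  [1,-24.5,29.4,0,0,0,0],
  [1,-24.5,29.4,0,0,0,0],
  [1,-24.5,29.4,0,0,0,0],
  [1,0,0,0,0,0,0],
])

```text
clock: 4.95
eef_pos: [0.6683, -0.0208, 0.2358]
tool_rot: [0.078, 0.997, 0.001, -0.0]
ft_force: [-0.7, 0.4, -1.1]
grip_width: 0.0856
grasp_force: 0.0
```

```bash
python3 - <<'E'
from h import *
to(692.5,-24.5,239,171.5)
im=bot.camera("wrist"); c=bot.calibration("wrist"); cv2.imwrite("pics/w1.png",im); print(c)
for q,z in [("lidar",.121),("antenna",.117)]:
    for d in bot.outline_of(q,"wrist"): print(q,round(d["conf"],2),d["rect"],*rect(d["pixels"],c,z))
E
```

```text
turn az -0.5 (joint6 0.12)
after turn: tx -24.4 ty -0.1 tz -3.2 | tilt 0.14 t=5.0 w=0.086
{'K': array([[350.09357897,   0.        , 319.80429071],
       [  0.        , 350.09357897, 197.87864891],
       [  0.        ,   0.        ,   1.        ]]), 'position': array([ 0.60173127, -0.01255792,  0.37019416]), 'orientation': array([0.75456799, 0.643063  , 0.08476173, 0.09956192])}
lidar 0.81 [255.4, 165.1, 125.4, 121.1] [691.4 -28.8] [97.3 95. ] 5.7 [689.5 -28.6]
```

View pics/w1.png

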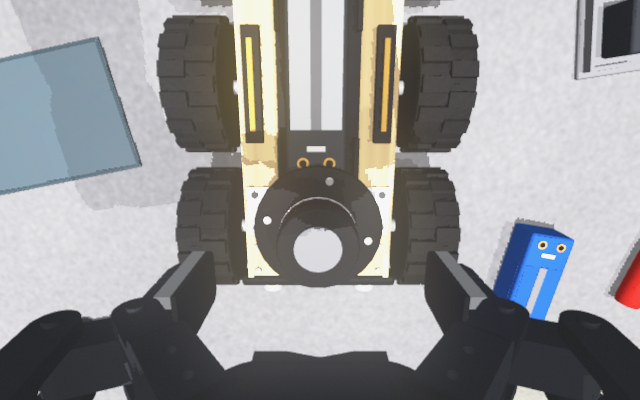

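The wrist view has the lidar disc at (319,226), on the finger centreline, with the rover axis vertical in the image.

>>> move_arm([
  [1,-12,1,0,0,0,0],
  [1,-11,1,0,0,0,0],
  [1,0,0,20,0,0,0],
  [1,0,0,20,0,0,0],
  [1,0,0,20,0,0,0],
  [1,0,0,20,0,0,0],
  [1,0,0,12,0,0,0],
  [1,0,0,7,0,0,0],
  [1,0,0,0,0,0,0],
])

```text
clock: 5.85
eef_pos: [0.6857, -0.0294, 0.1391]
tool_rot: [0.081, 0.997, -0.0, -0.002]
ft_force: [-0.7, 0.2, 0.1]
grip_width: 0.0857
grasp_force: 0.0
```

```bash
python3 -c "
from h import *
to(691.5,-26,132,171.5)"
```

```text
turn az -0.8 (joint6 0.12)
after turn: tx -5.2 ty 4.2 tz 7.1 | tilt 0.18 t=5.8 w=0.086
```

>>> move_arm([
  [1,-5,4,0,0,0,0],
  [1,0,0,0,0,0,0],
])

```text
clock: 6.02
eef_pos: [0.6946, -0.025, 0.1423]
tool_rot: [0.08, 0.997, 0.0, 0.002]
ft_force: [0.4, 0.8, 0.4]
grip_width: 0.0853
grasp_force: 0.0
```

```bash
python3 -c "
from h import *
to(691.5,-26,132,171.5)"
```

```text
turn az -0.7 (joint6 0.12)
after turn: tx 2.9 ty -1.5 tz 10.3 | tilt 0.22 t=6.0 w=0.085
```

>>> move_arm([
  [1,3,-1,5,0,0,0],
  [1,0,0,5,0,0,0],
  [1,0,0,0,0,0,0],
  [1,0,0,0,0,0,0],
])

```text
clock: 6.35
eef_pos: [0.6895, -0.0254, 0.1298]
tool_rot: [0.08, 0.997, -0.0, -0.001]
ft_force: [-0.3, -0.6, -0.1]
grip_width: 0.0848
grasp_force: 0.0
```

```bash
python3 -c "
from h import *
to(691.5,-26,132,171.5)"
```

```text
turn az -0.7 (joint6 0.12)
after turn: tx -2.1 ty -0.3 tz -2.2 | tilt 0.06 t=6.3 w=0.085
```

>>> move_arm([
  [0.4,0,0,0,0,0,0],
  [0.4,0,0,0,0,0,0],
  [0.4,0,0,0,0,0,0],
  [0.4,0,0,0,0,0,0],
  [0.4,0,0,0,0,0,0],
  [0.4,0,0,0,0,0,0],
])

```text
clock: 6.85
eef_pos: [0.6904, -0.0255, 0.1309]
tool_rot: [0.08, 0.997, 0.0, 0.001]
ft_force: [0.5, 0.2, 1.9]
grip_width: 0.0548
grasp_force: 63.7
```

```bash
python3 -c "
from h import *
to(691.5,-26,132,171.5);print(bot.get_obs()['grasp_force'],bot.get_obs()['ft_force'],bot.get_obs()['eef_pos'])"
```

```text
turn az -0.7 (joint6 0.12)
after turn: tx -1.2 ty -0.4 tz -1.1 | tilt 0.07 t=6.8 w=0.055
63.68451476097107 [0.4614559  0.24860329 1.86812872] [ 0.69038002 -0.02546563  0.13089903]
```

>>> move_arm([
  [0.4,0,0,-5,0,0,0],
  [0.4,0,0,-10,0,0,0],
  [0.4,0,0,-15,0,0,0],
  [0.4,0,0,-20,0,0,0],
  [0.4,0,0,-20,0,0,0],
  [0.4,0,0,-15,0,0,0],
  [0.4,0,0,-10,0,0,0],
  [0.4,0,0,-5,0,0,0],
  [0.4,0,0,0,0,0,0],
])

```text
clock: 7.6
eef_pos: [0.6904, -0.0254, 0.2317]
tool_rot: [0.08, 0.997, 0.0, 0.001]
ft_force: [-1.0, -0.5, -0.8]
grip_width: 0.0549
grasp_force: 63.6
```

```bash
python3 -c "
from h import *
to(574,-371,230,171.5)"
```

```text
turn az -0.7 (joint6 0.12)
after turn: tx 64.1 ty -359.0 tz 1.7 | tilt 0.12 t=7.6 w=0.055
```

>>> move_arm([
  [0.4,2,-12,0,0,0,0],
  [0.4,5,-28,0,0,0,0],
  [0.4,6,-35,0,0,0,0],
  [0.4,6,-35,0,0,0,0],
  [0.4,7,-35,0,0,0,0],
  [0.4,7,-35,0,0,0,0],
  [0.4,7,-35,0,0,0,0],
  [0.4,7,-35,0,0,0,0],
  [0.4,6,-35,0,0,0,0],
  [0.4,6,-35,0,0,0,0],
])

```text
clock: 8.43
eef_pos: [0.5784, -0.3339, 0.2286]
tool_rot: [0.08, 0.997, 0.001, -0.002]
ft_force: [0.4, -1.2, -0.8]
grip_width: 0.0545
grasp_force: 63.7
```

>>> move_arm([
  [0.4,4,-26,0,0,0,0],
  [0.4,1,-13,0,0,0,0],
  [0.4,0,0,10,0,0,0],
  [0.4,0,0,25,0,0,0],
  [0.4,0,0,35,0,0,0],
  [0.4,0,0,35,0,0,0],
  [0.4,0,0,30,0,0,0],
  [0.4,0,0,15,0,0,0],
  [0.4,0,0,0,0,0,0],
  [0.4,0,0,0,0,0,0],
])

```text
clock: 9.27
eef_pos: [0.5687, -0.3677, 0.0782]
tool_rot: [0.079, 0.997, 0.001, -0.002]
ft_force: [-0.1, -0.1, -1.1]
grip_width: 0.0546
grasp_force: 63.6
```

```bash
python3 -c "
from h import *
to(574,-371,39,171.5)"
```

```text
turn az -0.6 (joint6 -0.42)
after turn: tx -5.8 ty -2.4 tz 39.2 | tilt 0.27 t=9.3 w=0.055
```

>>> move_arm([
  [0.4,-3,-2,15,0,0,0],
  [0.4,-2,0,12,0,0,0],
  [0.4,0,0,7,0,0,0],
  [0.4,0,0,0,0,0,0],
  [0.4,0,0,0,0,0,0],
  [0.4,0,0,0,0,0,0],
])

```text
clock: 9.77
eef_pos: [0.5744, -0.3726, 0.0467]
tool_rot: [0.08, 0.997, -0.0, 0.0]
ft_force: [0.4, -0.2, -1.4]
grip_width: 0.0546
grasp_force: 63.6
```

```bash
python3 -c "
from h import *
to(574,-371,39,171.5)"
```

```text
turn az -0.7 (joint6 -0.42)
after turn: tx 0.6 ty 1.5 tz 7.7 | tilt 0.04 t=9.8 w=0.055
```

>>> move_arm([
  [0.4,0,0,3,0,0,0],
  [0.4,0,0,2,0,0,0],
  [0.4,0,0,1,0,0,0],
  [0.4,0,0,1,0,0,0],
  [0.4,0,0,0,0,0,0],
  [0.4,0,0,0,0,0,0],
])

```text
clock: 10.27
eef_pos: [0.5742, -0.3724, 0.0393]
tool_rot: [0.08, 0.997, 0.0, -0.0]
ft_force: [-0.1, 0.7, -0.8]
grip_width: 0.0548
grasp_force: 63.6
```

>>> move_arm([
  [0.4,0,0,1,0,0,0],
  [0.4,0,0,0,0,0,0],
  [0.4,0,0,0,0,0,0],
])

```text
clock: 10.52
eef_pos: [0.5744, -0.3726, 0.0389]
tool_rot: [0.08, 0.997, -0.0, 0.0]
ft_force: [-1.3, 0.3, 1.1]
grip_width: 0.0545
grasp_force: 63.8
```

>>> move_arm([
  [0.4,0,0,1,0,0,0],
  [0.4,0,0,0,0,0,0],
  [0.4,0,0,0,0,0,0],
])

```text
clock: 10.77
eef_pos: [0.5745, -0.3726, 0.0389]
tool_rot: [0.08, 0.997, -0.0, 0.001]
ft_force: [-1.2, 1.6, 5.2]
grip_width: 0.0548
grasp_force: 64.2
```

>>> move_arm([
  [0.7,0,0,0,0,0,0],
  [1,0,0,0,0,0,0],
  [1,0,0,0,0,0,0],
  [1,0,0,0,0,0,0],
  [1,0,0,-8,0,0,0],
  [1,0,0,-20,0,0,0],
  [1,0,0,-35,0,0,0],
  [1,0,0,-40,0,0,0],
  [1,0,0,-40,0,0,0],
  [1,0,0,-40,0,0,0],
])

```text
clock: 11.6
eef_pos: [0.5739, -0.3722, 0.2226]
tool_rot: [0.08, 0.997, -0.0, 0.0]
ft_force: [0.6, -0.4, -0.6]
grip_width: 0.0852
grasp_force: 0.0
```

```bash
python3 -c "
from h import *
to(481.5,5.5,225,171.5)"
```

```text
turn az -0.7 (joint6 -0.42)
after turn: tx 147.2 ty 359.9 tz -2.4 | tilt 0.01 t=11.6 w=0.085
```

>>> move_arm([
  [1,7,17,0,0,0,0],
  [1,13,32,0,0,0,0],
  [1,14,34,0,0,0,0],
  [1,14,34,0,0,0,0],
  [1,14,34,0,0,0,0],
  [1,14,34,0,0,0,0],
  [1,14,34,0,0,0,0],
  [1,14,34,0,0,0,0],
  [1,14,34,0,0,0,0],
  [1,14,34,0,0,0,0],
])

```text
clock: 12.43
eef_pos: [0.4944, -0.0329, 0.2211]
tool_rot: [0.08, 0.997, 0.0, 0.001]
ft_force: [1.0, 1.0, -0.2]
grip_width: 0.0855
grasp_force: 0.0
```

>>> move_arm([
  [1,11,27,0,0,0,0],
  [1,4,11,0,0,0,0],
  [1,0,0,0,0,0,0],
  [1,0,0,0,0,0,0],
  [1,0,0,0,0,0,0],
])

```text
clock: 12.85
eef_pos: [0.4868, 0.0045, 0.2206]
tool_rot: [0.08, 0.997, -0.0, 0.0]
ft_force: [-0.5, 0.4, -0.3]
grip_width: 0.0852
grasp_force: 0.0
```

```bash
python3 - <<'E'
from h import *
to(481,5.5,128,171.5)
im=bot.camera("wrist"); c=bot.calibration("wrist"); cv2.imwrite("pics/w2.png",im)
for q,z in [("antenna",.117)]:
    for d in bot.outline_of(q,"wrist"): print(q,round(d["conf"],2),d["rect"],*rect(d["pixels"],c,z))
E
```

```text
turn az -0.7 (joint6 0.17)
after turn: tx 5.8 ty 0.1 tz 92.6 | tilt 0.06 t=12.8 w=0.085
antenna 0.97 [380.8, 0.0, 101.1, 41.8] [384.6  89.8] [60.9 23. ] 80.7 [382.5  89.8]
antenna 0.84 [258.9, 131.1, 125.5, 123.5] [484.8   7.1] [90.5 89.7] -9.3 [483.    7.2]
```

View pics/w2.png

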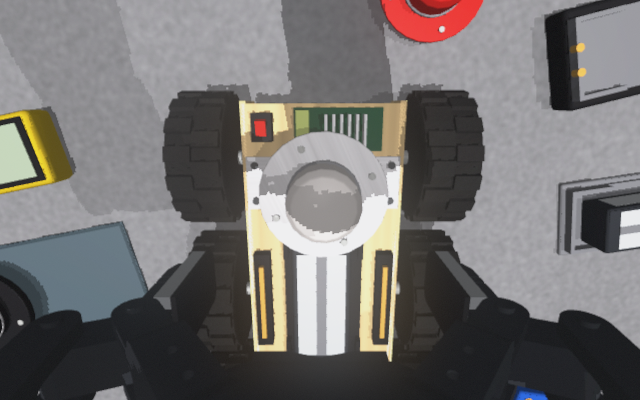

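The view shows the antenna plate centred at (322,193), on the finger centreline, with the lidar standing on the mat at left.

>>> move_arm([
  [1,4,1,10,0,0,0],
  [1,0,0,25,0,0,0],
  [1,0,0,25,0,0,0],
  [1,0,0,16,0,0,0],
  [1,0,0,9,0,0,0],
  [1,0,0,5,0,0,0],
  [1,0,0,0,0,0,0],
  [1,0,0,0,0,0,0],
  [1,0,0,0,0,0,0],
])

```text
clock: 13.7
eef_pos: [0.4835, 0.0068, 0.1314]
tool_rot: [0.08, 0.997, 0.0, 0.001]
ft_force: [0.7, 0.4, 0.3]
grip_width: 0.0855
grasp_force: 0.0
```

```bash
python3 -c "
from h import *
to(483,6,128,171.5)"
```

```text
turn az -0.7 (joint6 0.17)
after turn: tx 0.4 ty -0.9 tz 3.4 | tilt 0.13 t=13.7 w=0.085
```

>>> move_arm([
  [1,0,0,3,0,0,0],
  [0.9,0,0,0,0,0,0],
  [0.35,0,0,0,0,0,0],
  [0.35,0,0,0,0,0,0],
  [0.35,0,0,0,0,0,0],
  [0.35,0,0,0,0,0,0],
  [0.35,0,0,0,0,0,0],
  [0.35,0,0,0,0,0,0],
])

```text
clock: 14.37
eef_pos: [0.4828, 0.0073, 0.1281]
tool_rot: [0.08, 0.997, 0.0, 0.001]
ft_force: [-1.3, 0.9, 6.9]
grip_width: 0.0474
grasp_force: 62.0
```

```bash
python3 -c "
from h import *
to(483,6,128,171.5);print(bot.get_obs()['grasp_force'],bot.get_obs()['ft_force'],bot.get_obs()['eef_pos'])"
```

```text
turn az -0.7 (joint6 0.17)
after turn: tx -0.4 ty -1.2 tz 0.1 | tilt 0.08 t=14.4 w=0.047
61.96318573784083 [-1.29452558  0.85396978  6.91511637] [0.48283328 0.00726275 0.12811994]
```

>>> move_arm([
  [0.7,0,0,0,0,0,0],
  [0.7,0,0,0,0,0,0],
  [0.7,0,0,2,0,0,0],
  [0.7,0,0,0,0,0,0],
  [0.7,0,0,0,0,0,0],
])

```text
clock: 14.78
eef_pos: [0.4822, 0.007, 0.1248]
tool_rot: [0.08, 0.997, -0.0, -0.0]
ft_force: [-0.4, -0.4, -0.2]
grip_width: 0.0597
grasp_force: 0.0
```

>>> move_arm([
  [0.4,0,0,0,0,0,0],
  [0.4,0,0,0,0,0,0],
  [0.35,0,0,0,0,0,0],
  [0.35,0,0,0,0,0,0],
  [0.35,0,0,0,0,0,0],
  [0.35,0,0,0,0,0,0],
])

```text
clock: 15.28
eef_pos: [0.4827, 0.0071, 0.1257]
tool_rot: [0.08, 0.997, 0.0, 0.0]
ft_force: [-0.1, -0.8, 5.1]
grip_width: 0.0472
grasp_force: 62.4
```

```bash
python3 -c "
from h import *
o=bot.get_obs();print(o['ft_force'],o['eef_pos'])
im=bot.camera('wrist');cv2.imwrite('pics/w3.png',im)"
```

```text
[-0.14846025 -0.78478016  5.13222078] [0.48265792 0.00712038 0.12568669]
```

View pics/w3.png

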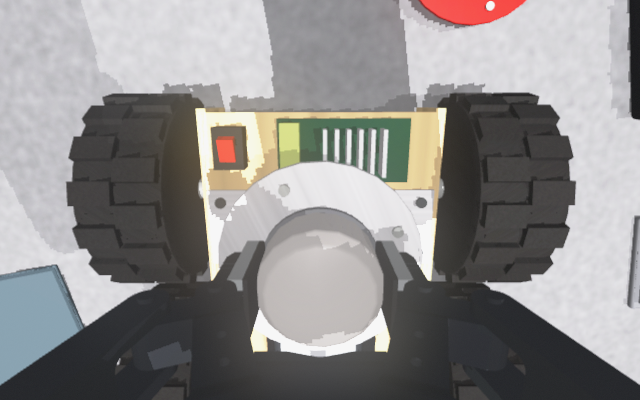

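The pads straddle the dome centrally at about (245–390, 265), and the plate is clear. I'm lifting now.

>>> move_arm([
  [0.35,0,0,-4,0,0,0],
  [0.35,0,0,-8,0,0,0],
  [0.35,0,0,-15,0,0,0],
  [0.35,0,0,-20,0,0,0],
  [0.35,0,0,-20,0,0,0],
  [0.35,0,0,-15,0,0,0],
  [0.35,0,0,-10,0,0,0],
  [0.35,0,0,-4,0,0,0],
  [0.35,0,0,0,0,0,0],
])

```text
clock: 16.08
eef_pos: [0.4829, 0.007, 0.222]
tool_rot: [0.08, 0.997, 0.0, 0.001]
ft_force: [0.3, -0.5, -2.1]
grip_width: 0.0475
grasp_force: 62.0
```

```bash
python3 -c "
from h import *
to(570,-266,220,171.5)"
```

```text
turn az -0.7 (joint6 0.17)
after turn: tx -126.5 ty -257.1 tz 2.0 | tilt 0.08 t=16.1 w=0.047
```

>>> move_arm([
  [0.35,-6,-12,0,0,0,0],
  [0.35,-13,-26,0,0,0,0],
  [0.35,-15,-30,0,0,0,0],
  [0.35,-15,-30,0,0,0,0],
  [0.35,-15,-30,0,0,0,0],
  [0.35,-15,-31,0,0,0,0],
  [0.35,-15,-31,0,0,0,0],
  [0.35,-15,-30,0,0,0,0],
  [0.35,-12,-25,0,0,0,0],
  [0.35,-5,-12,0,0,0,0],
])

```text
clock: 16.92
eef_pos: [0.5657, -0.2702, 0.2187]
tool_rot: [0.081, 0.997, -0.0, -0.001]
ft_force: [0.1, 0.7, -1.5]
grip_width: 0.0474
grasp_force: 62.1
```

>>> move_arm([
  [0.35,0,0,5,0,0,0],
  [0.35,0,0,20,0,0,0],
  [0.35,0,0,30,0,0,0],
  [0.35,0,0,30,0,0,0],
  [0.35,0,0,30,0,0,0],
  [0.35,0,0,25,0,0,0],
  [0.35,0,0,15,0,0,0],
  [0.35,0,0,5,0,0,0],
  [0.35,0,0,0,0,0,0],
  [0.35,0,0,0,0,0,0],
])

```text
clock: 17.75
eef_pos: [0.5659, -0.2662, 0.0613]
tool_rot: [0.08, 0.997, 0.0, -0.0]
ft_force: [0.3, -0.3, -0.8]
grip_width: 0.0473
grasp_force: 62.1
```

```bash
python3 -c "
from h import *
to(570,-266,34,171.5)"
```

```text
turn az -0.6 (joint6 -0.28)
after turn: tx -4.0 ty 0.8 tz 27.3 | tilt 0.03 t=17.8 w=0.047
```

>>> move_arm([
  [0.35,-2,0,8,0,0,0],
  [0.35,-2,0,8,0,0,0],
  [0.35,0,0,5,0,0,0],
  [0.35,0,0,3,0,0,0],
  [0.35,0,0,1,0,0,0],
  [0.35,0,0,0,0,0,0],
  [0.35,0,0,0,0,0,0],
  [0.35,0,0,0,0,0,0],
])

```text
clock: 18.42
eef_pos: [0.5701, -0.2676, 0.0366]
tool_rot: [0.08, 0.997, -0.0, 0.0]
ft_force: [0.5, -0.2, -2.4]
grip_width: 0.0478
grasp_force: 62.1
```

>>> move_arm([
  [0.35,0,0,1,0,0,0],
  [0.35,0,0,1,0,0,0],
  [0.35,0,0,0,0,0,0],
  [0.35,0,0,0,0,0,0],
])

```text
clock: 18.75
eef_pos: [0.5698, -0.2674, 0.0343]
tool_rot: [0.08, 0.997, 0.0, -0.0]
ft_force: [-0.9, 0.8, -2.2]
grip_width: 0.0475
grasp_force: 62.1
```

>>> move_arm([
  [0.35,0,0,1,0,0,0],
  [0.35,0,0,0,0,0,0],
  [0.35,0,0,0,0,0,0],
])

```text
clock: 19.0
eef_pos: [0.5701, -0.2675, 0.0338]
tool_rot: [0.08, 0.997, -0.0, 0.0]
ft_force: [-1.4, 0.9, 0.6]
grip_width: 0.0472
grasp_force: 62.3
```

>>> move_arm([
  [0.35,0,0,0.5,0,0,0],
  [0.35,0,0,0,0,0,0],
  [0.35,0,0,0,0,0,0],
])

```text
clock: 19.25
eef_pos: [0.5701, -0.2675, 0.0337]
tool_rot: [0.08, 0.997, -0.0, 0.0]
ft_force: [-1.8, 0.6, 5.2]
grip_width: 0.0477
grasp_force: 62.8
```

>>> move_arm([
  [0.6,0,0,0,0,0,0],
  [0.9,0,0,0,0,0,0],
  [0.9,0,0,0,0,0,0],
  [0.9,0,0,0,0,0,0],
  [0.9,0,0,-8,0,0,0],
  [0.9,0,0,-20,0,0,0],
  [0.9,0,0,-35,0,0,0],
  [0.9,0,0,-40,0,0,0],
  [0.9,0,0,-40,0,0,0],
  [0.9,0,0,-40,0,0,0],
])

```text
clock: 20.08
eef_pos: [0.5695, -0.2672, 0.2181]
tool_rot: [0.08, 0.997, -0.0, 0.0]
ft_force: [1.3, -0.6, -0.2]
grip_width: 0.0769
grasp_force: 0.0
```

```bash
python3 -c "
from h import *
to(587,-9,215,171.5)"
```

```text
turn az -0.7 (joint6 -0.28)
after turn: tx 20.8 ty 258.0 tz 3.1 | tilt 0.01 t=20.1 w=0.077
```

>>> move_arm([
  [0.75,1,12,0,0,0,0],
  [0.75,2,26,0,0,0,0],
  [0.75,3,35,0,0,0,0],
  [0.75,3,37,0,0,0,0],
  [0.75,3,37,0,0,0,0],
  [0.75,3,36,0,0,0,0],
  [0.75,3,34,0,0,0,0],
  [0.75,2,26,0,0,0,0],
  [0.75,1,12,0,0,0,0],
  [0.75,0,3,0,0,0,0],
])

```text
clock: 20.92
eef_pos: [0.5903, -0.007, 0.2161]
tool_rot: [0.078, 0.997, 0.0, 0.0]
ft_force: [-0.5, -1.1, -1.1]
grip_width: 0.0643
grasp_force: 0.0
```

>>> move_arm([
  [0.75,0,0,0,0,0,0],
  [0.75,0,0,0,0,0,0],
  [0.75,0,0,0,0,0,0],
])

```text
clock: 21.17
eef_pos: [0.5902, -0.011, 0.2158]
tool_rot: [0.081, 0.997, -0.0, -0.0]
ft_force: [0.0, 0.2, -0.1]
grip_width: 0.0641
grasp_force: 0.0
```

```bash
python3 - <<'E'
from h import *
to(587,-9,86,171.5)
im=bot.camera("wrist"); c=bot.calibration("wrist"); cv2.imwrite("pics/w4.png",im)
for q,z in [("pack_spent",.108),("socket_wide",.113),("socket_narrow",.113)]:
    for d in bot.outline_of(q,"wrist"): print(q,round(d["conf"],2),d["rect"],*rect(d["pixels"],c,z))
bot.camera("top"); c=bot.calibration("top")
for q,z in [("pack_spent",.108),("pack_fresh",.044),("socket_wide",.113),("socket_narrow",.113),("lidar",.029),("antenna",.025)]:
    for d in bot.outline_of(q,"top"): print(q,round(d["conf"],2),d["rect"],*rect(d["pixels"],c,z))
E
```

```text
turn az -0.8 (joint6 0.14)
after turn: tx 3.5 ty 1.5 tz 129.8 | tilt 0.03 t=21.2 w=0.064
pack_spent 0.94 [284.9, 98.1, 67.7, 185.2] [587.9 -10.8] [135.7  45.5] -9.3 [583.1 -10.1]
pack_spent 0.88 [484.6, 297.9, 93.2, 100.6] [750.7 139.4] [102.1  49. ] -31.4 [753.  131.2]
pack_spent 0.74 [235.5, 0.1, 176.1, 76.7] [487.6   6.9] [109.7  45.1] 80.2 [489.5   6.7]
socket_wide 0.97 [250.9, 278.9, 143.0, 76.2] [683.4 -24.8] [107.   67.8] 80.7 [675.8 -23.5]
socket_narrow 0.64 [231.9, 0.0, 180.2, 78.7] [488.4   6.6] [108.2  44.3] 80.6 [490.3   6.4]
socket_narrow 0.33 [1.7, 0.0, 45.5, 78.3] [ 455.7 -183.9] [42.6 32.8] 1.3 [ 458.1 -180.1]
pack_spent 0.86 [392.8, 283.7, 37.8, 47.8] [ 213.2 -271.7] [135.6  47.5] 28.5 [ 212.8 -271.9]
pack_spent 0.82 [235.2, 74.3, 23.4, 46.4] [802.8 175.7] [136.3  52.2] -19.6 [801.7 174.8]
pack_fresh 0.68 [172.7, 169.2, 47.8, 19.7] [579.7 329.2] [144.2  50.6] 89.1 [579.  330.2]
lidar 0.61 [410.7, 164.7, 38.2, 26.7] [ 579.5 -370.3] [97.3 91.4] 89.1 [ 579.2 -370.9]
antenna 0.9 [382.0, 165.9, 28.4, 29.0] [ 573.4 -264.4] [87.  86.7] -46.6 [ 573.2 -265.2]
antenna 0.65 [249.6, 244.5, 27.5, 31.4] [340.8 129.8] [89.4 78.6] -0.5 [341.1 127.9]
```

View pics/w4.png

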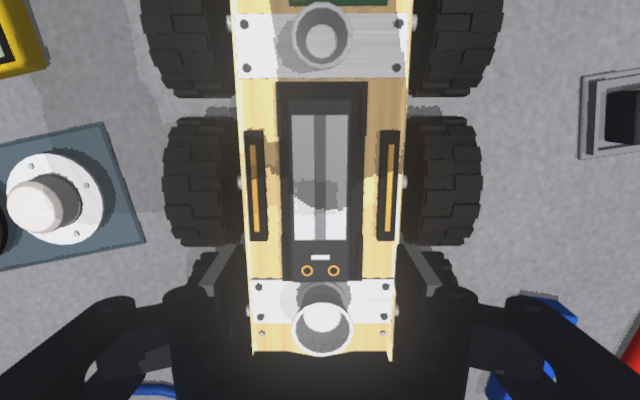

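The spent pack, at (320,180), is aligned with the tool. The slatted rails at x≈256 and 388 limit finger width, so I'll use a narrower opening.

>>> move_arm([
  [0.65,2,0,10,0,0,0],
  [0.65,0,0,25,0,0,0],
  [0.65,0,0,30,0,0,0],
  [0.65,0,0,20,0,0,0],
  [0.65,0,0,10,0,0,0],
  [0.65,0,0,3,0,0,0],
  [0.65,0,0,0,0,0,0],
  [0.65,0,0,0,0,0,0],
])

```text
clock: 22.38
eef_pos: [0.5893, -0.009, 0.1191]
tool_rot: [0.08, 0.997, 0.0, 0.001]
ft_force: [-0.3, -0.4, 0.1]
grip_width: 0.0556
grasp_force: 0.0
```

```bash
python3 -c "
from h import *
to(588,-10.5,86,170.7)"
```

```text
turn az 0.1 (joint6 0.14)
after turn: tx 1.0 ty -1.7 tz 33.1 | tilt 0.13 t=22.4 w=0.056
```

>>> move_arm([
  [0.65,0,-1,3,0,0,0],
  [0.65,0,0,6,0,0,0],
  [0.65,0,0,8,0,0,0],
  [0.65,0,0,8,0,0,0],
  [0.65,0,0,5,0,0,0],
  [0.65,0,0,3,0,0,0],
  [0.65,0,0,0,0,0,0],
  [0.65,0,0,0,0,0,0],
  [0.65,0,0,0,0,0,0],
])

```text
clock: 23.13
eef_pos: [0.5883, -0.01, 0.085]
tool_rot: [0.08, 0.997, 0.0, 0.0]
ft_force: [0.9, 0.9, 0.7]
grip_width: 0.0554
grasp_force: 0.0
```

>>> move_arm([
  [0.3,0,0,0,0,0,0],
  [0.3,0,0,0,0,0,0],
  [0.3,0,0,0,0,0,0],
  [0.3,0,0,0,0,0,0],
  [0.3,0,0,0,0,0,0],
  [0.3,0,0,0,0,0,0],
])

```text
clock: 23.63
eef_pos: [0.5887, -0.0102, 0.0855]
tool_rot: [0.08, 0.997, -0.0, 0.001]
ft_force: [0.2, -1.1, 5.2]
grip_width: 0.0451
grasp_force: 64.2
```

>>> move_arm([
  [0.3,0,0,-4,0,0,0],
  [0.3,0,0,-10,0,0,0],
  [0.3,0,0,-20,0,0,0],
  [0.3,0,0,-25,0,0,0],
  [0.3,0,0,-25,0,0,0],
  [0.3,0,0,-25,0,0,0],
  [0.3,0,0,-15,0,0,0],
  [0.3,0,0,-6,0,0,0],
  [0.3,0,0,0,0,0,0],
])

```text
clock: 24.38
eef_pos: [0.5886, -0.0099, 0.2162]
tool_rot: [0.08, 0.997, 0.0, 0.001]
ft_force: [0.4, 0.1, -4.3]
grip_width: 0.045
grasp_force: 63.5
```

```bash
python3 -c "
from h import *
a=cv2.imread('pics/top0.png')[160:265,145:240]; cv2.imwrite('pics/t2.png',cv2.resize(a,None,fx=5.5,fy=5.5,interpolation=cv2.INTER_CUBIC))
to(430,230,215,94.8)"
```

```text
turn az 76.0 (joint6 0.14)
after turn: tx 252.3 ty -138.0 tz 1.2 | tilt 0.13 t=24.4 w=0.045
```

View pics/t2.png

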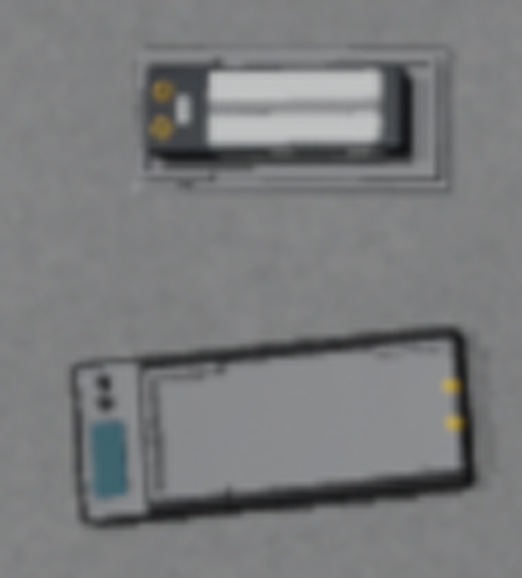

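```bash
python3 -c "
from h import *
c=bot.calibration('top')
f=lambda L,z:np.round(ray(c,[((u+.5)/5.5-.5+145,(v+.5)/5.5-.5+160) for u,v in L],z)*1000,1)
a=f([(143,362),(152,502),(467,472),(455,338),(304,418.5)],.034);print(a,np.linalg.norm(a[:4]-np.roll(a[:4],1,0),axis=1))
print(f([(73,368),(86,524),(473,486),(462,328)],.03))
print(f([(140,50),(140,187),(446,187),(448,50)],.008))
print(f([(148,66),(148,155),(408,155),(408,66)],.044))
"
```

```text
[[446.9 401.5  34. ]
 [373.2 394.9  34. ]
 [385.9 230.1  34. ]
 [456.8 237.   34. ]
 [415.6 316.2  34. ]] [164.79763348  73.99493226 165.28862635  71.23496333]
[[444.6 439.6  30. ]
 [362.4 430.4  30. ]
 [378.6 227.6  30. ]
 [462.4 234.   30. ]]
[[620.5 415.5   8. ]
 [544.3 413.6   8. ]
 [541.7 247.2   8. ]
 [618.  246.7   8. ]]
[[604.3 399.6  44. ]
 [556.2 398.4  44. ]
 [554.  260.9  44. ]
 [602.2 261.3  44. ]]
```

>>> move_arm([
  [0.3,0,0,0,0,0,7],
  [0.3,0,0,0,0,0,7],
  [0.3,0,0,0,0,0,7],
  [0.3,0,0,0,0,0,7],
  [0.3,0,0,0,0,0,7],
  [0.3,0,0,0,0,0,7],
  [0.3,0,0,0,0,0,7],
  [0.3,0,0,0,0,0,7],
  [0.3,0,0,0,0,0,7],
  [0.3,0,0,0,0,0,7],
])

```text
clock: 25.22
eef_pos: [0.5867, -0.0099, 0.2122]
tool_rot: [0.64, 0.769, -0.001, -0.002]
ft_force: [0.3, -0.0, -4.2]
grip_width: 0.0453
grasp_force: 63.5
```

>>> move_arm([
  [0.3,0,0,0,0,0,6],
  [0.3,14,-8,0,0,0,0],
  [0.3,28,-15,0,0,0,0],
  [0.3,32,-18,0,0,0,0],
  [0.3,32,-18,0,0,0,0],
  [0.3,32,-18,0,0,0,0],
  [0.3,32,-18,0,0,0,0],
  [0.3,32,-18,0,0,0,0],
  [0.3,28,-15,0,0,0,0],
  [0.3,20,-10,0,0,0,0],
])

```text
clock: 26.05
eef_pos: [0.4262, 0.2289, 0.2128]
tool_rot: [0.676, 0.737, -0.002, -0.001]
ft_force: [0.4, -0.1, -4.6]
grip_width: 0.045
grasp_force: 63.4
```

>>> move_arm([
  [0.3,0,0,0,0,0,0],
  [0.3,0,0,0,0,0,0],
])

```text
clock: 26.22
eef_pos: [0.4278, 0.2279, 0.2132]
tool_rot: [0.676, 0.737, -0.002, -0.0]
ft_force: [-0.4, 0.0, -3.9]
grip_width: 0.0455
grasp_force: 63.4
```

```bash
python3 -c "
from h import *
to(413,333,215,94.8);im=bot.camera('wrist');cv2.imwrite('pics/w5.png',im)"
```

```text
turn az 0.2 (joint6 1.97)
after turn: tx 106.0 ty -5.9 tz -1.8 | tilt 0.21 t=26.2 w=0.046
```

View pics/w5.png

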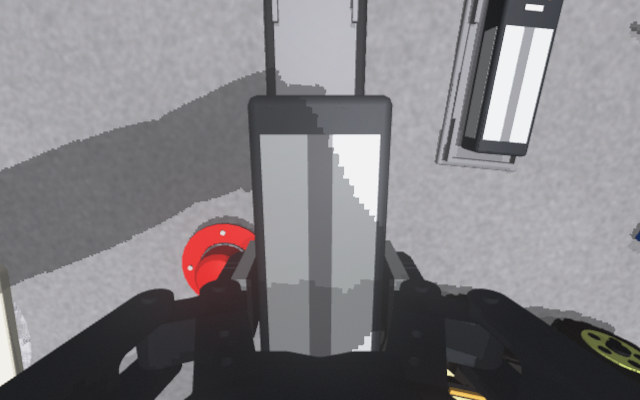

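>>> move_arm([
  [0.3,10,-1,0,0,0,0],
  [0.3,22,-1,0,0,0,0],
  [0.3,25,-1.5,0,0,0,0],
  [0.3,22,-1,5,0,0,0],
  [0.3,10,-1,20,0,0,0],
  [0.3,0,0,30,0,0,0],
  [0.3,0,0,35,0,0,0],
  [0.3,0,0,30,0,0,0],
  [0.3,0,0,15,0,0,0],
  [0.3,0,0,5,0,0,0],
])

```text
clock: 27.1
eef_pos: [0.4147, 0.3134, 0.0707]
tool_rot: [0.677, 0.736, -0.004, -0.001]
ft_force: [-0.9, -0.3, -3.7]
grip_width: 0.0452
grasp_force: 63.1
```

>>> move_arm([
  [0.3,0,0,0,0,0,0],
  [0.3,0,0,0,0,0,0],
  [0.3,0,0,0,0,0,0],
])

```text
clock: 27.35
eef_pos: [0.4181, 0.3164, 0.0764]
tool_rot: [0.677, 0.736, 0.002, 0.0]
ft_force: [-1.1, 0.1, -3.8]
grip_width: 0.0452
grasp_force: 63.1
```

```bash
python3 -c "
from h import *
to(414.8,316.5,45.5,94.8)
im=bot.camera('wrist');cv2.imwrite('pics/w6.png',im)"
```

```text
turn az -0.0 (joint6 2.14)
after turn: tx 0.3 ty -3.3 tz 30.9 | tilt 0.20 t=27.4 w=0.045
```

View pics/w6.png

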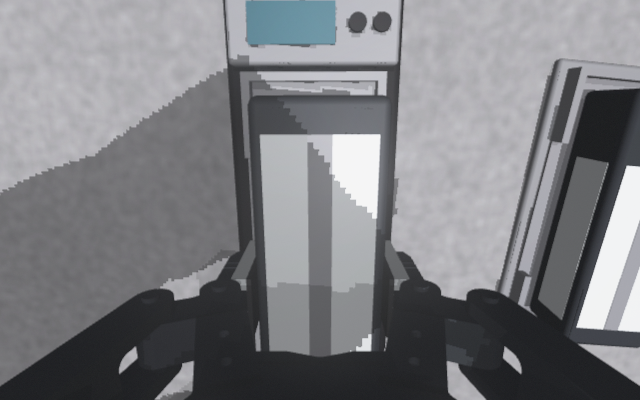

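The view shows the pack 5 px right of the charger centreline (320 against 314.5), which agrees with the computed -3 mm. I'm correcting and lowering.

>>> move_arm([
  [0.3,0,-3,5,0,0,0],
  [0.3,0,0,8,0,0,0],
  [0.3,0,0,8,0,0,0],
  [0.3,0,0,4,0,0,0],
  [0.3,0,0,2,0,0,0],
  [0.3,0,0,0,0,0,0],
  [0.3,0,0,0,0,0,0],
  [0.3,0,0,0,0,0,0],
])

```text
clock: 28.07
eef_pos: [0.4138, 0.3156, 0.048]
tool_rot: [0.677, 0.736, 0.0, 0.0]
ft_force: [0.7, -0.4, -4.7]
grip_width: 0.045
grasp_force: 63.4
```

```bash
python3 -c "
from h import *
to(414.8,316.5,45.5,94.8)"
```

```text
turn az 0.0 (joint6 2.14)
after turn: tx 0.8 ty 1.1 tz 2.5 | tilt 0.02 t=28.1 w=0.045
```

>>> move_arm([
  [0.3,0,0,1,0,0,0],
  [0.3,0,0,1,0,0,0],
  [0.3,0,0,0,0,0,0],
  [0.3,0,0,0,0,0,0],
])

```text
clock: 28.4
eef_pos: [0.4136, 0.3154, 0.0458]
tool_rot: [0.677, 0.736, 0.0, -0.0]
ft_force: [-0.1, -0.1, -3.7]
grip_width: 0.0454
grasp_force: 63.4
```

>>> move_arm([
  [0.3,0,0,1,0,0,0],
  [0.3,0,0,0,0,0,0],
  [0.3,0,0,0,0,0,0],
])

```text
clock: 28.65
eef_pos: [0.4137, 0.3155, 0.0455]
tool_rot: [0.677, 0.736, 0.0, 0.0]
ft_force: [-2.0, -1.3, 2.7]
grip_width: 0.0451
grasp_force: 64.1
```

>>> move_arm([
  [0.5,0,0,0,0,0,0],
  [0.65,0,0,0,0,0,0],
  [0.65,0,0,0,0,0,0],
  [0.65,0,0,-5,0,0,0],
  [0.65,0,0,-15,0,0,0],
  [0.65,0,0,-25,0,0,0],
  [0.75,0,0,-30,0,0,0],
  [0.75,0,0,-30,0,0,0],
  [0.75,0,0,-20,0,0,5.7],
  [0.75,0,0,0,0,0,0],
])

```text
clock: 29.48
eef_pos: [0.4164, 0.3176, 0.1754]
tool_rot: [0.713, 0.701, 0.005, 0.001]
ft_force: [0.5, 0.1, 0.7]
grip_width: 0.0641
grasp_force: 0.0
```

```bash
python3 -c "
from h import *
to(579.5,329.5,165,89.1)"
```

```text
turn az -0.1 (joint6 2.24)
after turn: tx 14.4 ty 162.9 tz 10.4 | tilt 0.61 t=29.5 w=0.064
```

>>> move_arm([
  [0.75,1,12,0,0,0,0],
  [0.75,2,28,0,0,0,0],
  [0.75,3,33,0,0,0,0],
  [0.75,3,33,0,0,0,0],
  [0.75,3,30,0,0,0,0],
  [0.75,1,18,0,0,0,0],
  [0.75,1,8,0,0,0,0],
  [0.75,0,0,0,0,0,0],
  [0.75,0,0,0,0,0,0],
  [0.75,0,0,0,0,0,0],
])

```text
clock: 30.32
eef_pos: [0.5748, 0.3269, 0.1692]
tool_rot: [0.712, 0.702, -0.001, -0.0]
ft_force: [-1.0, 0.4, 0.3]
grip_width: 0.0638
grasp_force: 0.0
```

```bash
python3 - <<'E'
from h import *
to(579.5,329.5,21.5,89.1)
im=bot.camera("wrist"); c=bot.calibration("wrist"); cv2.imwrite("pics/w7.png",im)
for d in bot.outline_of("pack_fresh","wrist"): print(round(d["conf"],2),d["rect"],*rect(d["pixels"],c,.044))
E
```

```text
turn az 0.1 (joint6 2.10)
after turn: tx 2.7 ty 4.6 tz 147.7 | tilt 0.09 t=30.3 w=0.064
0.84 [296.6, 89.3, 63.1, 176.3] [581.8 334.3] [136.1  45.4] -90.0 [581.8 338.9]
0.54 [36.0, 118.7, 129.0, 184.6] [408.6 310.1] [150.1  69.3] -85.1 [407.9 317.5]
```

View pics/w7.png

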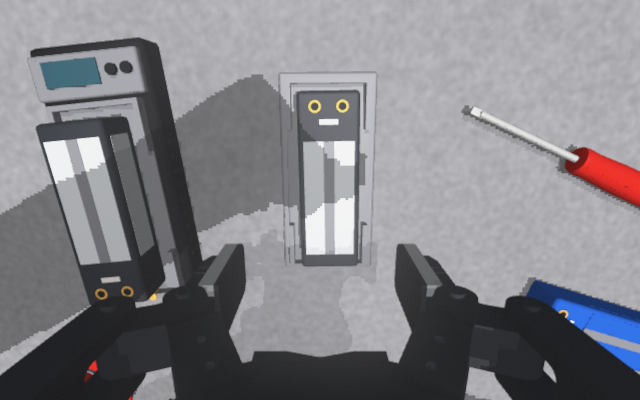

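The fresh pack is at (328,178) in the tray and needs about +6 mm in tool y. The spent pack sits inside the charger cradle at left.

>>> move_arm([
  [0.7,3,3,10,0,0,0],
  [0.7,2,3,25,0,0,0],
  [0.7,0,0,30,0,0,0],
  [0.7,0,0,25,0,0,0],
  [0.7,0,0,14,0,0,0],
  [0.7,0,0,5,0,0,0],
  [0.7,0,0,0,0,0,0],
  [0.7,0,0,0,0,0,0],
  [0.7,0,0,0,0,0,0],
])

```text
clock: 31.17
eef_pos: [0.5828, 0.3326, 0.0626]
tool_rot: [0.712, 0.702, 0.002, 0.0]
ft_force: [-0.1, 0.0, 0.4]
grip_width: 0.0594
grasp_force: 0.0
```

```bash
python3 - <<'E'
from h import *
to(581,332,21.5,89.5)
E
```

```text
turn az -0.4 (joint6 2.10)
after turn: tx -0.7 ty -1.8 tz 41.1 | tilt 0.18 t=31.2 w=0.059
```

>>> move_arm([
  [0.7,0,-1,5,0,0,0],
  [0.7,0,0,10,0,0,0],
  [0.7,0,0,10,0,0,0],
  [0.7,0,0,8,0,0,0],
  [0.7,0,0,5,0,0,0],
  [0.7,0,0,2,0,0,0],
  [0.7,0,0,0,0,0,0],
  [0.7,0,0,0,0,0,0],
  [0.7,0,0,0,0,0,0],
])

```text
clock: 31.92
eef_pos: [0.5812, 0.3321, 0.0212]
tool_rot: [0.712, 0.702, 0.0, 0.0]
ft_force: [0.2, 0.4, -0.4]
grip_width: 0.0597
grasp_force: 0.0
```

>>> move_arm([
  [0.3,0,0,0,0,0,0],
  [0.3,0,0,0,0,0,0],
  [0.3,0,0,0,0,0,0],
  [0.3,0,0,0,0,0,0],
  [0.3,0,0,0,0,0,0],
  [0.3,0,0,0,0,0,0],
  [0.3,0,0,0,0,0,0],
])

```text
clock: 32.5
eef_pos: [0.5816, 0.3322, 0.0218]
tool_rot: [0.712, 0.702, 0.001, 0.0]
ft_force: [0.6, -0.7, 6.7]
grip_width: 0.0454
grasp_force: 64.0
```

>>> move_arm([
  [0.3,0,0,-4,0,0,0],
  [0.3,0,0,-10,0,0,0],
  [0.3,0,0,-20,0,0,0],
  [0.3,0,0,-30,0,0,0],
  [0.3,0,0,-35,0,0,0],
  [0.3,0,0,-35,0,0,0],
  [0.3,0,0,-30,0,0,0],
  [0.3,0,0,-18,0,0,0],
  [0.3,0,0,-8,0,0,0],
  [0.3,0,0,0,0,0,0],
])

```text
clock: 33.33
eef_pos: [0.5813, 0.3323, 0.2128]
tool_rot: [0.712, 0.702, 0.001, 0.0]
ft_force: [0.9, -0.5, -3.0]
grip_width: 0.0451
grasp_force: 63.3
```

>>> move_arm([
  [0.3,0,0,0,0,0,-4.5],
  [0.3,0,0,0,0,0,-7],
  [0.3,0,0,0,0,0,-7],
  [0.3,0,0,0,0,0,-7],
  [0.3,0,0,0,0,0,-7],
  [0.3,0,0,0,0,0,-7],
  [0.3,0,0,0,0,0,-7],
  [0.3,0,0,0,0,0,-7],
  [0.3,0,0,0,0,0,-7],
  [0.3,0,0,0,0,0,-7],
])

```text
clock: 34.17
eef_pos: [0.5793, 0.3311, 0.2071]
tool_rot: [0.199, 0.98, -0.002, -0.002]
ft_force: [-0.9, -0.1, -3.9]
grip_width: 0.045
grasp_force: 62.9
```

>>> move_arm([
  [0.3,0,0,0,0,0,-7],
  [0.3,0,0,0,0,0,-7],
  [0.3,0,0,0,0,0,0],
])

```text
clock: 34.42
eef_pos: [0.5794, 0.3312, 0.2073]
tool_rot: [0.081, 0.997, -0.002, -0.003]
ft_force: [0.6, -0.1, -4.5]
grip_width: 0.0451
grasp_force: 63.1
```

```bash
python3 - <<'E'
from h import *
to(588,-10.3,210,170.7)
E
```

```text
turn az 0.0 (joint6 0.68)
after turn: tx -63.7 ty -335.6 tz -2.7 | tilt 0.36 t=34.4 w=0.045
```

>>> move_arm([
  [0.3,-2,-12,0,0,0,0],
  [0.3,-5,-26,0,0,0,0],
  [0.3,-7,-36,0,0,0,0],
  [0.3,-7,-37,0,0,0,0],
  [0.3,-7,-37,0,0,0,0],
  [0.3,-7,-37,0,0,0,0],
  [0.3,-7,-37,0,0,0,0],
  [0.3,-7,-37,0,0,0,0],
  [0.3,-6,-34,0,0,0,0],
  [0.3,-5,-26,0,0,0,0],
])

```text
clock: 35.25
eef_pos: [0.5866, 0.0036, 0.2098]
tool_rot: [0.084, 0.996, -0.001, -0.001]
ft_force: [0.1, 0.4, -3.9]
grip_width: 0.0454
grasp_force: 63.2
```

>>> move_arm([
  [0.3,-3,-12,0,0,0,0],
  [0.3,0,-4,0,0,0,0],
  [0.3,0,0,10,0,0,0],
  [0.3,0,0,20,0,0,0],
  [0.3,0,0,25,0,0,0],
  [0.3,0,0,15,0,0,0],
  [0.3,0,0,5,0,0,0],
  [0.3,0,0,0,0,0,0],
  [0.3,0,0,0,0,0,0],
  [0.3,0,0,0,0,0,0],
])

```text
clock: 36.08
eef_pos: [0.5894, -0.0081, 0.137]
tool_rot: [0.081, 0.997, 0.0, 0.001]
ft_force: [-0.5, -0.3, -4.0]
grip_width: 0.0453
grasp_force: 63.0
```

```bash
python3 - <<'E'
from h import *
to(588.3,-10.3,86,170.7)
E
```

```text
turn az -0.0 (joint6 0.15)
after turn: tx 0.8 ty -2.3 tz 51.0 | tilt 0.14 t=36.1 w=0.045
```

>>> move_arm([
  [0.3,0,-1,4,0,0,0],
  [0.3,0,-1,8,0,0,0],
  [0.3,0,0,10,0,0,0],
  [0.3,0,0,10,0,0,0],
  [0.3,0,0,8,0,0,0],
  [0.3,0,0,4,0,0,0],
  [0.3,0,0,2,0,0,0],
  [0.3,0,0,0,0,0,0],
  [0.3,0,0,0,0,0,0],
  [0.3,0,0,0,0,0,0],
])

```text
clock: 36.92
eef_pos: [0.5886, -0.0109, 0.0903]
tool_rot: [0.082, 0.997, 0.0, 0.001]
ft_force: [0.3, -0.1, -4.5]
grip_width: 0.0448
grasp_force: 63.1
```

```bash
python3 - <<'E'
from h import *
to(588.3,-10.3,85.8,170.7)
E
```

```text
turn az -0.1 (joint6 0.15)
after turn: tx 0.4 ty 0.5 tz 4.5 | tilt 0.07 t=36.9 w=0.045
```

>>> move_arm([
  [0.3,0,0,2,0,0,0],
  [0.3,0,0,1,0,0,0],
  [0.3,0,0,1,0,0,0],
  [0.3,0,0,0,0,0,0],
  [0.3,0,0,0,0,0,0],
  [0.3,0,0,0,0,0,0],
])

```text
clock: 37.42
eef_pos: [0.5881, -0.0109, 0.0858]
tool_rot: [0.082, 0.997, -0.0, -0.0]
ft_force: [-0.2, -1.1, -3.5]
grip_width: 0.0452
grasp_force: 63.1
```

>>> move_arm([
  [0.3,0,0,1,0,0,0],
  [0.3,0,0,0,0,0,0],
  [0.3,0,0,0,0,0,0],
])

```text
clock: 37.67
eef_pos: [0.5882, -0.0108, 0.0857]
tool_rot: [0.082, 0.997, 0.0, 0.0]
ft_force: [-4.0, 0.0, 4.1]
grip_width: 0.0452
grasp_force: 63.9
```

>>> move_arm([
  [0.5,0,0,0,0,0,0],
  [0.65,0,0,0,0,0,0],
  [0.65,0,0,0,0,0,0],
  [0.65,0,0,-5,0,0,0],
  [0.65,0,0,-15,0,0,0],
  [0.65,0,0,-30,0,0,0],
  [0.65,0,0,-35,0,0,0],
  [0.65,0,0,-30,0,0,0],
  [0.65,0,0,-15,0,0,0],
  [0.65,0,0,0,0,0,0],
])

```text
clock: 38.5
eef_pos: [0.5911, -0.0109, 0.2202]
tool_rot: [0.082, 0.997, 0.0, 0.005]
ft_force: [0.3, 0.1, 0.7]
grip_width: 0.0554
grasp_force: 0.0
```

```bash
python3 - <<'E'
from h import *
to(570.1,-267.5,205,170.7)
im=bot.camera("wrist"); cv2.imwrite("pics/w8.png",im)
E
```

```text
turn az -0.1 (joint6 0.15)
after turn: tx -20.8 ty -256.6 tz 15.2 | tilt 0.58 t=38.5 w=0.055
```

View pics/w8.png

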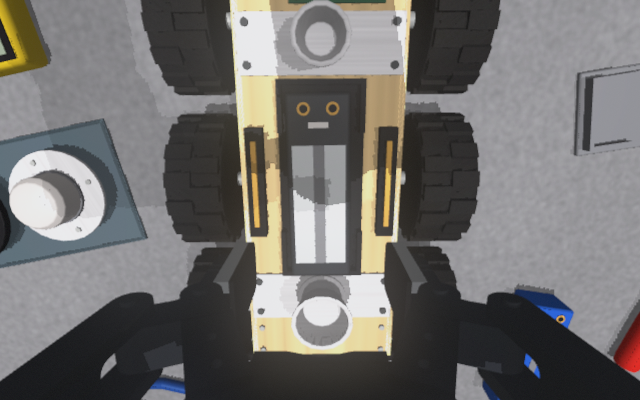

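The fresh pack lies flat in the rover's cradle, at (320,180). Next I fetch the antenna.

>>> move_arm([
  [1,-1,-12,0,0,0,0],
  [1,-2,-28,0,0,0,0],
  [1,-3,-36,0,0,0,0],
  [1,-3,-36,0,0,0,0],
  [1,-3,-36,0,0,0,0],
  [1,-3,-36,0,0,0,0],
  [1,-3,-34,0,0,0,0],
  [1,-2,-24,0,0,0,0],
  [1,-1,-11,0,0,0,0],
  [1,0,-4,0,0,0,0],
])

```text
clock: 39.38
eef_pos: [0.5654, -0.2701, 0.2124]
tool_rot: [0.083, 0.997, 0.001, -0.002]
ft_force: [0.5, 0.9, -0.5]
grip_width: 0.0853
grasp_force: 0.0
```

>>> move_arm([
  [1,0,0,10,0,0,0],
  [1,0,0,25,0,0,0],
  [1,0,0,30,0,0,0],
  [1,0,0,25,0,0,0],
  [1,0,0,10,0,0,0],
  [1,0,0,0,0,0,0],
  [1,0,0,0,0,0,0],
  [1,0,0,0,0,0,0],
])

```text
clock: 40.05
eef_pos: [0.5683, -0.2676, 0.1165]
tool_rot: [0.081, 0.997, -0.0, 0.001]
ft_force: [-0.0, 0.6, 1.5]
grip_width: 0.0853
grasp_force: 0.0
```

```bash
python3 - <<'E'
from h import *
to(570.1,-267.5,33.7,170.8)
E
```

```text
turn az -0.1 (joint6 -0.28)
after turn: tx -1.8 ty 0.4 tz 82.8 | tilt 0.16 t=40.0 w=0.085
```

>>> move_arm([
  [1,-2,0,8,0,0,0],
  [1,0,0,18,0,0,0],
  [1,0,0,20,0,0,0],
  [1,0,0,16,0,0,0],
  [1,0,0,10,0,0,0],
  [1,0,0,6,0,0,0],
  [1,0,0,3,0,0,0],
  [1,0,0,0,0,0,0],
  [1,0,0,0,0,0,0],
  [1,0,0,0,0,0,0],
])

```text
clock: 40.88
eef_pos: [0.5699, -0.2686, 0.035]
tool_rot: [0.082, 0.997, -0.0, 0.001]
ft_force: [0.5, -0.4, 0.1]
grip_width: 0.0852
grasp_force: 0.0
```

```bash
python3 - <<'E'
from h import *
to(570.1,-267.5,33.7,170.8)
E
```

```text
turn az -0.2 (joint6 -0.28)
after turn: tx -0.0 ty 1.1 tz 1.3 | tilt 0.13 t=40.9 w=0.085
```

>>> move_arm([
  [0.8,0,1,1,0,0,0],
  [0.7,0,0,0,0,0,0],
  [0.65,0,0,0,0,0,0],
  [0.6,0,0,0,0,0,0],
  [0.5,0,0,0,0,0,0],
  [0.35,0,0,0,0,0,0],
  [0.35,0,0,0,0,0,0],
  [0.35,0,0,0,0,0,0],
  [0.35,0,0,0,0,0,0],
])

```text
clock: 41.63
eef_pos: [0.5698, -0.2675, 0.0336]
tool_rot: [0.082, 0.997, -0.0, 0.001]
ft_force: [-0.3, 0.2, 5.2]
grip_width: 0.0476
grasp_force: 62.3
```

>>> move_arm([
  [0.35,0,0,-4,0,0,0],
  [0.35,0,0,-10,0,0,0],
  [0.35,0,0,-22,0,0,0],
  [0.35,0,0,-30,0,0,0],
  [0.35,0,0,-35,0,0,0],
  [0.35,0,0,-35,0,0,0],
  [0.35,0,0,-30,0,0,0],
  [0.35,0,0,-16,0,0,0],
  [0.35,0,0,-5,0,0,0],
  [0.35,0,0,0,0,0,0],
])

```text
clock: 42.47
eef_pos: [0.5697, -0.2674, 0.2214]
tool_rot: [0.082, 0.997, -0.0, 0.001]
ft_force: [0.2, 0.5, -1.6]
grip_width: 0.0477
grasp_force: 62.0
```

```bash
python3 - <<'E'
from h import *
to(482.8,7.1,221,170.8)
E
```

```text
turn az -0.2 (joint6 -0.28)
after turn: tx 129.6 ty 257.1 tz 0.4 | tilt 0.15 t=42.5 w=0.048
```

>>> move_arm([
  [0.35,6,12,0,0,0,0],
  [0.35,13,26,0,0,0,0],
  [0.35,15,30,0,0,0,0],
  [0.35,16,31,0,0,0,0],
  [0.35,16,31,0,0,0,0],
  [0.35,16,31,0,0,0,0],
  [0.35,15,31,0,0,0,0],
  [0.35,15,28,0,0,0,0],
  [0.35,11,24,0,0,0,0],
  [0.35,6,12,0,0,0,0],
])

```text
clock: 43.3
eef_pos: [0.4806, 0.0091, 0.2174]
tool_rot: [0.08, 0.997, 0.0, -0.003]
ft_force: [-0.6, 0.0, -1.2]
grip_width: 0.0475
grasp_force: 62.1
```

>>> move_arm([
  [0.35,1,1,5,0,0,0],
  [0.35,0,0,15,0,0,0],
  [0.35,0,0,20,0,0,0],
  [0.35,0,0,15,0,0,0],
  [0.35,0,0,8,0,0,0],
  [0.35,0,0,2,0,0,0],
  [0.35,0,0,0,0,0,0],
  [0.35,0,0,0,0,0,0],
  [0.35,0,0,0,0,0,0],
])

```text
clock: 44.05
eef_pos: [0.4835, 0.0074, 0.1556]
tool_rot: [0.082, 0.997, 0.0, 0.001]
ft_force: [-1.1, -0.1, -1.4]
grip_width: 0.0471
grasp_force: 62.1
```

```bash
python3 - <<'E'
from h import *
to(482.6,7.1,125.7,170.8)
E
```

```text
turn az -0.2 (joint6 0.18)
after turn: tx 0.8 ty -0.4 tz 29.9 | tilt 0.09 t=44.0 w=0.047
```

>>> move_arm([
  [0.35,0.5,0,3,0,0,0],
  [0.35,0,0,5,0,0,0],
  [0.35,0,0,6,0,0,0],
  [0.35,0,0,5,0,0,0],
  [0.35,0,0,3,0,0,0],
  [0.35,0,0,2,0,0,0],
  [0.35,0,0,0,0,0,0],
  [0.35,0,0,0,0,0,0],
  [0.35,0,0,0,0,0,0],
])

```text
clock: 44.8
eef_pos: [0.4824, 0.0076, 0.131]
tool_rot: [0.082, 0.997, 0.0, 0.0]
ft_force: [-0.6, 0.2, -1.8]
grip_width: 0.0476
grasp_force: 62.1
```

```bash
python3 - <<'E'
from h import *
to(482.6,7.1,125.7,170.8)
E
```

```text
turn az -0.2 (joint6 0.18)
after turn: tx -0.3 ty -0.5 tz 5.3 | tilt 0.02 t=44.8 w=0.048
```

No contact so far. I'm finishing the descent gently.

>>> move_arm([
  [0.35,0,-0.5,2,0,0,0],
  [0.35,0,0,1,0,0,0],
  [0.35,0,0,1,0,0,0],
  [0.35,0,0,0,0,0,0],
  [0.35,0,0,0,0,0,0],
  [0.35,0,0,0,0,0,0],
])

```text
clock: 45.3
eef_pos: [0.4821, 0.0071, 0.1268]
tool_rot: [0.082, 0.997, -0.0, -0.0]
ft_force: [0.2, -0.7, -1.3]
grip_width: 0.0477
grasp_force: 62.1
```

>>> move_arm([
  [0.35,0,0,1,0,0,0],
  [0.35,0,0,0.5,0,0,0],
  [0.35,0,0,0,0,0,0],
  [0.35,0,0,0,0,0,0],
])

```text
clock: 45.63
eef_pos: [0.4819, 0.0073, 0.1256]
tool_rot: [0.082, 0.997, 0.0, -0.0]
ft_force: [-2.1, 1.0, 2.1]
grip_width: 0.0473
grasp_force: 62.5
```

>>> move_arm([
  [0.6,0,0,0,0,0,0],
  [0.9,0,0,0,0,0,0],
  [0.9,0,0,0,0,0,0],
  [0.9,0,0,0,0,0,0],
  [0.9,0,0,-6,0,0,0],
  [0.9,0,0,-18,0,0,0],
  [0.9,0,0,-30,0,0,0],
  [0.9,0,0,-25,0,0,0],
  [0.9,0,0,-12,0,0,0],
  [0.9,0,0,-4,0,0,0],
])

```text
clock: 46.47
eef_pos: [0.4839, 0.0071, 0.2236]
tool_rot: [0.082, 0.997, 0.0, 0.003]
ft_force: [-0.3, 0.6, -0.4]
grip_width: 0.0768
grasp_force: 0.0
```

```bash
python3 - <<'E'
from h import *
to(574.5,-372.6,215,170.8)
E
```

```text
turn az -0.2 (joint6 0.18)
after turn: tx -150.1 ty -360.4 tz 8.6 | tilt 0.34 t=46.5 w=0.077
```

>>> move_arm([
  [1,-5,-12,0,0,0,0],
  [1,-12,-28,0,0,0,0],
  [1,-15,-36,0,0,0,0],
  [1,-15,-36,0,0,0,0],
  [1,-15,-36,0,0,0,0],
  [1,-15,-36,0,0,0,0],
  [1,-15,-36,0,0,0,0],
  [1,-15,-36,0,0,0,0],
  [1,-15,-36,0,0,0,0],
  [1,-13,-34,0,0,0,0],
])

```text
clock: 47.3
eef_pos: [0.5621, -0.3385, 0.2191]
tool_rot: [0.082, 0.997, 0.0, -0.001]
ft_force: [0.9, 0.3, 0.2]
grip_width: 0.0852
grasp_force: 0.0
```

>>> move_arm([
  [1,-10,-24,0,0,0,0],
  [1,-5,-10,5,0,0,0],
  [1,0,0,15,0,0,0],
  [1,0,0,30,0,0,0],
  [1,0,0,30,0,0,0],
  [1,0,0,20,0,0,0],
  [1,0,0,5,0,0,0],
  [1,0,0,0,0,0,0],
  [1,0,0,0,0,0,0],
  [1,0,0,0,0,0,0],
])

```text
clock: 48.13
eef_pos: [0.5728, -0.3729, 0.1175]
tool_rot: [0.081, 0.997, -0.001, 0.002]
ft_force: [1.0, 0.8, 0.6]
grip_width: 0.0856
grasp_force: 0.0
```

```bash
python3 - <<'E'
from h import *
to(574.5,-372.6,38.9,170.8)
E
```

```text
turn az -0.1 (joint6 -0.41)
after turn: tx -1.7 ty 0.5 tz 78.6 | tilt 0.20 t=48.1 w=0.086
```

>>> move_arm([
  [1,-2,0,8,0,0,0],
  [1,0,0,16,0,0,0],
  [1,0,0,18,0,0,0],
  [1,0,0,15,0,0,0],
  [1,0,0,10,0,0,0],
  [1,0,0,6,0,0,0],
  [1,0,0,2,0,0,0],
  [1,0,0,0,0,0,0],
  [1,0,0,0,0,0,0],
  [1,0,0,0,0,0,0],
])

```text
clock: 48.97
eef_pos: [0.5743, -0.3733, 0.0416]
tool_rot: [0.082, 0.997, -0.001, 0.001]
ft_force: [-0.1, 0.4, 0.3]
grip_width: 0.0856
grasp_force: 0.0
```

```bash
python3 - <<'E'
from h import *
to(574.5,-372.6,38.9,170.8)
E
```

```text
turn az -0.2 (joint6 -0.41)
after turn: tx -0.1 ty 0.7 tz 2.7 | tilt 0.13 t=49.0 w=0.086
```

>>> move_arm([
  [0.9,0,0.5,2,0,0,0],
  [0.8,0,0,0.5,0,0,0],
  [0.75,0,0,0,0,0,0],
  [0.7,0,0,0,0,0,0],
  [0.6,0,0,0,0,0,0],
  [0.4,0,0,0,0,0,0],
  [0.4,0,0,0,0,0,0],
  [0.4,0,0,0,0,0,0],
  [0.4,0,0,0,0,0,0],
])

```text
clock: 49.72
eef_pos: [0.5739, -0.3725, 0.0382]
tool_rot: [0.082, 0.997, -0.0, 0.0]
ft_force: [0.4, 0.3, 2.3]
grip_width: 0.0546
grasp_force: 63.6
```

>>> move_arm([
  [0.4,0,0,-4,0,0,0],
  [0.4,0,0,-10,0,0,0],
  [0.4,0,0,-22,0,0,0],
  [0.4,0,0,-30,0,0,0],
  [0.4,0,0,-35,0,0,0],
  [0.4,0,0,-35,0,0,0],
  [0.4,0,0,-30,0,0,0],
  [0.4,0,0,-16,0,0,0],
  [0.4,0,0,-5,0,0,0],
  [0.4,0,0,0,0,0,0],
])

```text
clock: 50.55
eef_pos: [0.5742, -0.3727, 0.2269]
tool_rot: [0.082, 0.997, -0.001, 0.002]
ft_force: [-0.3, 0.5, -1.4]
grip_width: 0.0549
grasp_force: 63.6
```

```bash
python3 - <<'E'
from h import *
to(690.4,-25.5,226,170.8)
E
```

```text
turn az -0.2 (joint6 -0.41)
after turn: tx -59.2 ty 361.3 tz 0.9 | tilt 0.20 t=50.5 w=0.055
```

>>> move_arm([
  [0.4,-2,12,0,0,0,0],
  [0.4,-5,28,0,0,0,0],
  [0.4,-6,36,0,0,0,0],
  [0.4,-6,36,0,0,0,0],
  [0.4,-6,36,0,0,0,0],
  [0.4,-6,36,0,0,0,0],
  [0.4,-6,36,0,0,0,0],
  [0.4,-6,36,0,0,0,0],
  [0.4,-6,36,0,0,0,0],
  [0.4,-5,32,0,0,0,0],
])

```text
clock: 51.38
eef_pos: [0.6786, -0.0578, 0.2216]
tool_rot: [0.081, 0.997, 0.0, -0.003]
ft_force: [-0.5, -0.7, -1.3]
grip_width: 0.0548
grasp_force: 63.7
```

>>> move_arm([
  [0.4,-3,24,0,0,0,0],
  [0.4,-2,11,0,0,0,0],
  [0.4,0,2,8,0,0,0],
  [0.4,0,0,20,0,0,0],
  [0.4,0,0,20,0,0,0],
  [0.4,0,0,12,0,0,0],
  [0.4,0,0,4,0,0,0],
  [0.4,0,0,0,0,0,0],
  [0.4,0,0,0,0,0,0],
  [0.4,0,0,0,0,0,0],
])

```text
clock: 52.22
eef_pos: [0.691, -0.0265, 0.1618]
tool_rot: [0.082, 0.997, -0.0, 0.001]
ft_force: [0.6, -0.3, -1.0]
grip_width: 0.0548
grasp_force: 63.7
```

```bash
python3 - <<'E'
from h import *
to(690,-25.5,130.2,170.8)
E
```

```text
turn az -0.2 (joint6 0.13)
after turn: tx 1.2 ty 0.8 tz 31.6 | tilt 0.10 t=52.2 w=0.055
```

>>> move_arm([
  [0.4,1,0.5,3,0,0,0],
  [0.4,0,0,6,0,0,0],
  [0.4,0,0,6,0,0,0],
  [0.4,0,0,6,0,0,0],
  [0.4,0,0,3,0,0,0],
  [0.4,0,0,1,0,0,0],
  [0.4,0,0,0,0,0,0],
  [0.4,0,0,0,0,0,0],
  [0.4,0,0,0,0,0,0],
])

```text
clock: 52.97
eef_pos: [0.6899, -0.0251, 0.1361]
tool_rot: [0.082, 0.997, 0.0, 0.0]
ft_force: [0.5, 0.0, -1.4]
grip_width: 0.0545
grasp_force: 63.7
```

```bash
python3 - <<'E'
from h import *
to(690,-25.5,130.2,170.8)
E
```

```text
turn az -0.2 (joint6 0.13)
after turn: tx -0.2 ty -0.4 tz 5.9 | tilt 0.03 t=53.0 w=0.054
```

>>> move_arm([
  [0.4,0,-0.5,2,0,0,0],
  [0.4,0,0,2,0,0,0],
  [0.4,0,0,1,0,0,0],
  [0.4,0,0,0,0,0,0],
  [0.4,0,0,0,0,0,0],
  [0.4,0,0,0,0,0,0],
])

```text
clock: 53.47
eef_pos: [0.6896, -0.0256, 0.1308]
tool_rot: [0.082, 0.997, 0.0, 0.0]
ft_force: [0.1, 0.2, -1.5]
grip_width: 0.0547
grasp_force: 63.7
```

>>> move_arm([
  [0.4,0,0,0.5,0,0,0],
  [0.4,0,0,0.5,0,0,0],
  [0.4,0,0,0,0,0,0],
  [0.4,0,0,0,0,0,0],
])

```text
clock: 53.8
eef_pos: [0.6897, -0.0256, 0.1302]
tool_rot: [0.082, 0.997, 0.0, 0.0]
ft_force: [-0.4, 0.2, 1.1]
grip_width: 0.0548
grasp_force: 63.8
```

Seated at 130.2 as predicted. I'm releasing and retreating, then checking.

>>> move_arm([
  [0.6,0,0,0,0,0,0],
  [0.9,0,0,0,0,0,0],
  [1,0,0,0,0,0,0],
  [1,0,0,0,0,0,0],
  [1,0,0,-6,0,0,0],
  [1,0,0,-18,0,0,0],
  [1,0,0,-30,0,0,0],
  [1,0,0,-25,0,0,0],
  [1,0,0,-15,0,0,0],
  [1,0,0,-6,0,0,0],
])

```text
clock: 54.63
eef_pos: [0.6911, -0.0256, 0.2343]
tool_rot: [0.082, 0.997, 0.0, 0.003]
ft_force: [-0.3, 0.0, 0.5]
grip_width: 0.0855
grasp_force: 0.0
```

>>> move_arm([
  [1,5,-30,0,0,0,0],
  [1,5,-35,0,0,0,0],
  [1,10,-35,0,0,0,0],
  [1,10,-35,0,0,0,0],
  [1,10,-35,0,0,0,0],
  [1,10,-35,0,0,0,0],
  [1,10,-35,0,0,0,0],
  [1,5,-25,0,0,0,0],
  [1,0,0,0,0,0,0],
  [1,0,0,0,0,0,0],
])

```text
clock: 55.47
eef_pos: [0.5812, -0.278, 0.2291]
tool_rot: [0.083, 0.997, 0.0, -0.001]
ft_force: [0.7, 0.8, -0.5]
grip_width: 0.0859
grasp_force: 0.0
```

```bash
python3 - <<'E'
from h import *
a=bot.camera("top"); b=bot.camera("side")
a=cv2.resize(a[90:260,150:350],(600,510),interpolation=cv2.INTER_CUBIC); cv2.imwrite("pics/f1.png",a)
cv2.imwrite("pics/f2.png",cv2.resize(b[130:400,190:400],(467,600),interpolation=cv2.INTER_CUBIC))
E
```

```text
(no output)
```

View pics/f1.png

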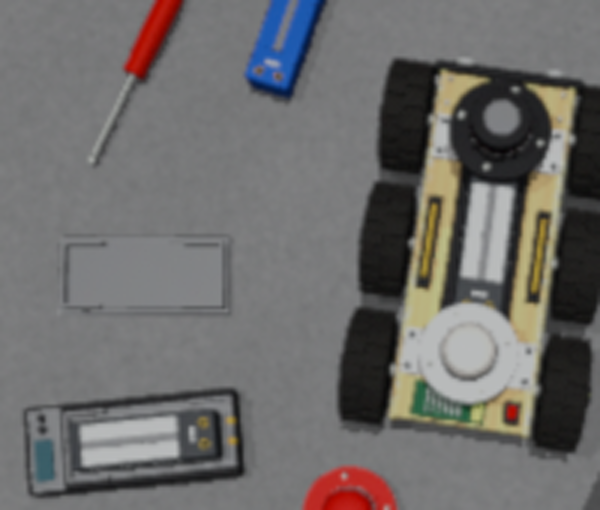

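View pics/f2.png

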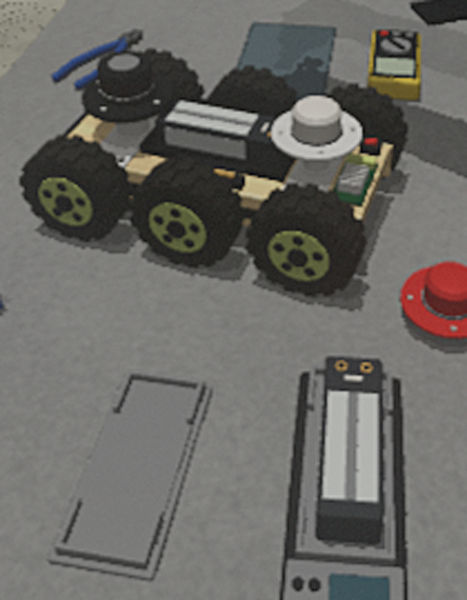

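Both final views show the lidar and antenna upright and home, the fresh pack in the rover and the spent pack in the charger cradle. The meter is untouched.

```bash
python3 -c "
from workcell import bot
print(bot.job_done())"
```

```text
the job is handed in; nothing more can be done
None
```

I swapped the battery and handed the job in at about 55 s of the 136 s limit: the spent pack is in the charger, the fresh pack is in the rover, the lidar and antenna are back upright and home in their sockets, and the multimeter was not touched.

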